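# Slide the plate to the free place at the hot-pot table

### The job

Slide the orange plate, with the small black dip bowl standing in it, across the table so that it ends centred on the round place mat that has nothing on it yet. Keep the plate flat on the table all the way (do not lift or tip it), keep the dip bowl standing near the middle of the plate, and leave the black bowl on the other mat, the tumbler, the sauce bottle and the spoon where they are.

Things in the scene. Friction and masses are not known exactly. Their poses are not given: they have to be found in the camera images.
- plate: Loose round orange plastic plate, about 0.3 kg: rim 160 mm across at 26 mm above the table, flat foot 104 mm across, wall sloping out from foot to rim, wall 4 mm, floor 5 mm thick. Starts near the middle of the work area between the two mats. Origin: centre of its underside (on the table); z up.
- dip_bowl: Loose small black round dip bowl, empty, about 0.09 kg: rim 76 mm across, 32 mm high, foot 47 mm across, standing near the middle of the plate's floor. Origin: centre of its underside, 5 mm above the table; z up.
- empty_mat: The free place: round place mat 220 mm across, plain green with an 8 mm cream border, lying fixed on the table and under 1 mm thick (no edge to catch on). Nothing stands on it. It may be on the robot's left or on its right. Origin: centre of the mat.
- taken_mat: An identical mat at the place on the other side, already taken by the black bowl. Origin: centre of the mat.
- black_bowl: Loose empty black bowl, rim 116 mm across, 50 mm high, standing near the middle of the taken mat; not to be moved. Origin: centre of its underside.
- tumbler: Loose red tumbler, 68 mm across, 100 mm high, standing upright just beyond the taken mat (on the side away from the robot); not to be moved. Origin: centre of its underside.
- sauce_bottle: Loose amber sauce bottle with a green cap, 52 mm across, 150 mm high, standing on the table beyond the plate; not to be moved. Origin: centre of its underside.
- spoon: Loose steel serving spoon, 190 mm long, lying on the table beyond the plate; not to be moved. Origin: under the middle of the spoon, x axis along it.

How it is judged:
By the outcome, as a careful person would: the job done as asked, in the order asked, and still so for the second after the job is handed in, with the robot touching nothing.
It also fails if it takes over 51 s, if anything falls off the work surface, if the arm or the gripper's body presses on something with over 40 N, if the wrist force passes 120 N, or if a joint passes its speed limit or range.

### The arm

A 6-joint arm with a two-finger parallel gripper is mounted at the origin on the work surface. World frame = base frame: x ahead of the robot, y to its left, z up, the work surface at z = 0. Lengths are in m, angles in degrees, forces in N, time in s.
With the tool pointing down it reaches from about 0.25 to 0.725 m from the base axis. Payload 9.7 kg.
Tool frame: the origin (TCP) lies on the centre line of the jaws, within the pads' length; the fingertips stand 19 mm ahead of it and the grasp point (between the pads) is the TCP (bot.tcp_to_tips is the z of the fingertips in the tool frame, in m); z points along the fingers, y is the line along which they close (so a half turn about z gives the same grasp; the last joint's range is limited). The gripper opens to 85 mm and grips with 20 to 120 N. Pads are 22 mm wide; open, the fingers measure 114 mm over their backs; the gripper's body (76 mm by 85 mm) begins 54 mm behind the grasp point. The pads swing forward as they close: fully open they stand 13 mm farther back than shut.
Start: joints at [-74.313, 4.979, 10.078, 95.1, 0, 90], TCP at [0.149, -0.53, 0.25] pointing down, gripper open.
Joint ranges: [-179.16, 179.16], [-48.56, 103.87], [-65.8, 70.77], [-126.05, 130.52], [-82.76, 87.17], [-180, 180]. Speed limits (degrees/s): [127.2, 127.2, 147.25, 180, 180, 180].

### API

Orientations are given as [roll, pitch, yaw] about the fixed x, y, z axes, in that order (R = Rz(yaw) Ry(pitch) Rx(roll)).
In Python, from workcell import bot gives the robot as it stands. The module is installed in compiled form; this text tells all that it offers.
- The arm moves only by the tool play_rows, never from a script. Its argument "increments" is a list of rows, each an object with "slide": the shift along the tool's x, y, z in mm, a list of three; "angular": the turn, a rotation vector about the tool's x, y, z in degrees, a list of three; "claw": the opening, from -1 (shut) to 1 (fully open). In form: [{"slide": [x, y, z], "angular": [rx, ry, rz], "claw": claw}, ...]. A call has 1 to 8 rows; each row shifts and turns the commanded pose from where the row before left it, along the tool's axes as they then stand; what a row does not reach is not made up. A row lasts 1/10 s, in which the tool goes at most 50 mm and 8.59 degrees, less where a joint would pass 70% of its speed; a pose out of reach is approached as far as the arm can. A call is refused whole if a number of a shift passes 50 or a number of a turn 8.59, either way. A call with a gripper value outside its range is refused whole. The fingers move at their own pace and stop on an object; "squeeze" is the grip in N (left out, the last holds). Time passes only in rows, so rows that do not move let the fingers close. It gives the time, the measured TCP pose, the force, the opening and the grip force at its end, in the units of the state.
- bot.get_obs(): the state, without advancing time (a new reading comes with each control period).
- bot.camera(name): name is "scene" or "side" or "wrist"; returns the picture (420x560x3 uint8, red, green, blue); there is no depth.
- bot.camera_info(name): a dict with "fovy" (degrees; the focal length in pixels is half the picture's height over the tangent of half this angle, whatever the lens; pixels are square), "cx", "cy" (the principal point, pixels), "k1" (the pictures are not rectified: a ray, as slopes to the right and down, at radius r is drawn at 1 + k1 r^2 times it, then the intrinsics apply), "R" (3x3) and "t" (3): a world point X has camera coordinates R X + t. Camera axes: x right, y down, z forward; pixel columns grow to the right and rows downward; lengths in m; the calibration is good to about 2 mm. A picture is of the moment at which its call begins: read the wrist's pose just before it. camera_info takes no time and is no camera call; for the wrist camera it gives the pose at the moment of the call.
- bot.job_done(): hands the job in; it is judged then, once.
The state is a dict: "time": time; "q": joint angles; "qd": joint speeds; "joint_efforts": joint torques, N m; "ee_pos": TCP position; "tcp_rot": TCP orientation; "wrist_force": force on the tool from outside, world axes, zero at the start; "torque": the same for the moment, N m; "opening": finger opening in m; "grasp_force": force on a finger pad.
Only numpy, scipy, OpenCV 4.12 (cv2) and the standard library are available. Lean on these libraries where they do the work, as an engineer would, in place of code of your own. Each camera call takes 0.05 s, during which the arm holds its last target. There are 200 camera calls.

## Working session

There is one attempt and no reset: what is moved stays moved. The work goes in short steps, Python scripts to look and compute and a tool call to move; the robot and the scene stay as the last step left them, time stands still between calls to the robot, and variables do not carry over. Pictures are saved under pics/ and viewed, at most 10 in all, crops included, and the job is handed in when it is done.

Besides the shell and the picture viewer there is one more tool, called after "Request:" as name(argument=value, ...) on one line, values as JSON. play_rows: Moves the arm, as the interface text tells. Its arguments: {"type":"object","properties":{"increments":{"type":"array"},"squeeze":{"type":"number"}},"required":["increments"]}

```bash
mkdir -p pics; cat > h.py <<'E'
import numpy as np,cv2
from workcell import bot
def ray(n,u,v):
    c=bot.camera_info(n);f=210/np.tan(np.radians(c['fovy'])/2)
    x=np.array([(u-c['cx'])/f,(v-c['cy'])/f]);p=x.copy()
    for _ in range(30): p=x/(1+c['k1']*(p@p))
    R=np.array(c['R']);t=np.array(c['t'])
    return -R.T@t, R.T@np.r_[p,1]
def pt(n,u,v,z=0):
    o,d=ray(n,u,v);return o+d*(z-o[2])/d[2]
def snap(n,fn):
    im=bot.camera(n);cv2.imwrite('pics/'+fn,im[:,:,::-1]);return im
E
python3 - <<'E'
from h import *
a=snap('scene','a.png')
b=snap('side','b.png')
print(bot.camera_info('scene'),bot.camera_info('side'));print(bot.get_obs())
E
```

```text
{'fovy': 44.50716728250481, 'cx': 271.72207919471333, 'cy': 211.23261662897167, 'k1': -0.06644672971920124, 'R': array([[-0.16622848,  0.98608   , -0.00378458],
       [ 0.68587781,  0.11286269, -0.71891143],
       [-0.70847704, -0.12209931, -0.69509139]]), 't': array([ 0.10600436, -0.39321572,  1.87315242])} {'fovy': 56.20371301701124, 'cx': 281.6904249349955, 'cy': 210.9862087707374, 'k1': -0.052397702919261324, 'R': array([[ 0.78633556, -0.61754695,  0.01766784],
       [-0.40665782, -0.53891142, -0.73770177],
       [ 0.46508688,  0.57289637, -0.67489551]]), 't': array([-0.50185465,  0.27831889,  0.56750728])}
{'time': 0.1, 'q': array([-7.43124097e+01,  5.01054855e+00,  1.00402068e+01,  9.50986765e+01,
       -9.44415963e-04,  8.99991960e+01]), 'qd': array([ 0.02662062, -0.08203123,  0.06792629,  0.0293809 , -0.04767199,
       -0.00735142]), 'joint_efforts': array([-4.73648088e-04, -5.21561730e+01,  4.65654016e+01,  1.60199666e-02,
        1.03476216e-05, -8.34380671e-06]), 'ee_pos': array([ 0.14866654, -0.52935437,  0.24963986]), 'tcp_rot': array([-1.79930982e+02,  9.43446789e-04,  1.56883954e+01]), 'wrist_force': array([-0.08821582, -0.55932331, -0.92656585]), 'torque': array([ 0.04568212,  0.02645246, -0.01320356]), 'grasp_force': 0.0, 'opening': 0.08562886682983005}
```

View pics/a.png

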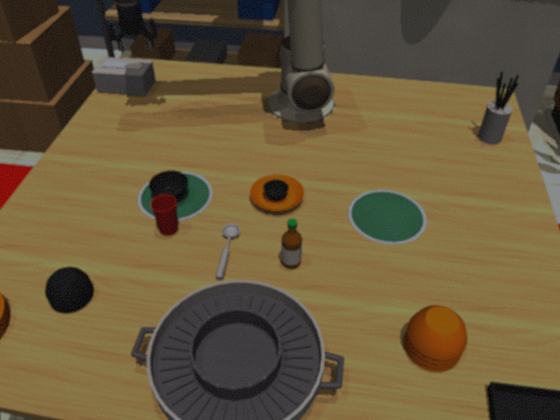

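View pics/b.png

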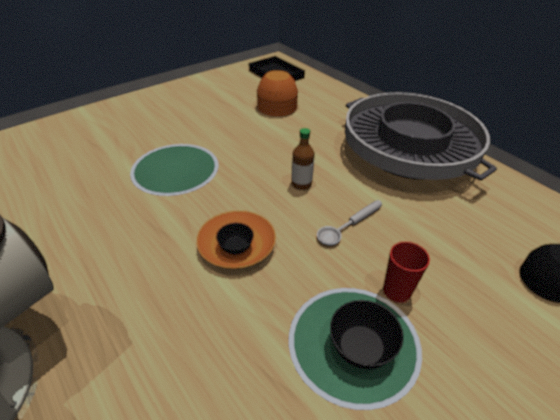

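The scene picture shows the empty mat at about (387,216), the orange plate at (277,193) and the taken mat with the bowl at (175,195). The free mat is therefore on the robot's left. The side picture agrees: mat (175,168), plate (236,242).

```bash
cat >> h.py <<'E'
def fit(n,im,kind,z,box):
    hsv=cv2.cvtColor(im,cv2.COLOR_RGB2HSV);H,S,V=cv2.split(hsv)
    m=((H<13)&(S>190)&(V>80)) if kind=='plate' else ((H>60)&(H<95)&(S>80))
    k=np.zeros_like(m);x0,y0,x1,y1=box;k[y0:y1,x0:x1]=1;m=(m&k).astype('uint8')
    c=max(cv2.findContours(m,0,2)[0],key=cv2.contourArea)
    P=np.array([pt(n,u,v,z)[:2] for u,v in cv2.convexHull(c)[:,0].astype(float)])
    return P
def circ(P,r=None):
    from scipy.optimize import least_squares
    s=least_squares(lambda p:np.hypot(*(P-p[:2]).T)-(p[2] if r is None else r),[*P.mean(0),.08],loss='soft_l1',f_scale=.002)
    return s.x.round(4)
E
python3 - <<'E'
from h import *
a=cv2.imread('pics/a.png')[:,:,::-1].copy();b=cv2.imread('pics/b.png')[:,:,::-1].copy()
print('tips',bot.tcp_to_tips)
for n,im,bm,bp in (('scene',a,(340,180,435,250),(240,165,312,220)),('side',b,(120,135,230,200),(185,205,285,280))):
    print(n,'mat',circ(fit(n,im,'mat',0.001,bm)))
    P=fit(n,im,'plate',.026,bp)
    print('plate',circ(P),circ(P,.08))
print('taken',pt('scene',175,195),'bowl',pt('scene',169,178,.05),pt('side',366,330,.05),'tumb',pt('scene',167,230),'bottle',pt('scene',291,264),pt('side',302,185),'spoon',pt('scene',231,231),pt('side',329,238))
print('dip',pt('scene',276,187,.037),pt('side',235,234,.037))
E
```

```text
tips 0.019
scene mat [0.5386 0.3145 0.0975]
plate [0.5184 0.061  0.0047] [ 0.5134 -0.0212  0.08  ]
side mat [0.538  0.3153 0.096 ]
plate [ 0.4976 -0.0387  0.0244] [ 0.4983 -0.1303  0.08  ]
taken [ 0.55332161 -0.30513359  0.        ] bowl [ 0.53685566 -0.32163424  0.05      ] [ 0.5559039  -0.31695994  0.05      ] tumb [ 0.69567018 -0.28386746  0.        ] bottle [0.76046678 0.07123467 0.        ] [0.7525834  0.06571447 0.        ] spoon [ 0.67039427 -0.10811829  0.        ] [ 0.68284256 -0.10413806  0.        ]
dip [ 0.51116587 -0.00862276  0.037     ] [ 0.51441124 -0.00691279  0.037     ]
```

```bash
sed -i "s/(H<13)&(S>190)&(V>80)/((H<13)|(H>170))\&(S>200)\&(V>60)/" h.py
python3 - <<'E'
from h import *
a=cv2.imread('pics/a.png')[:,:,::-1].copy();b=cv2.imread('pics/b.png')[:,:,::-1].copy()
h=cv2.cvtColor(a,cv2.COLOR_RGB2HSV);print(h[193,250:305:5].tolist(),h[205,230:300:10].tolist())
for n,im,bp in (('scene',a,(240,165,312,220)),('side',b,(185,205,285,280))):
    P=fit(n,im,'plate',.026,bp);print(n,len(P),P.min(0),P.max(0),circ(P),circ(P,.08))
print([pt('scene',u,v,.026).round(3) for u,v in((249,192),(304,192),(277,175))],[pt('side',u,v,.026).round(3) for u,v in((197,242),(275,242),(236,216))])
E
```

```text
[[16, 210, 135], [14, 237, 139], [16, 237, 138], [18, 170, 36], [90, 57, 27], [15, 18, 28], [0, 32, 24], [10, 159, 24], [15, 237, 139], [14, 236, 137], [13, 236, 132]] [[21, 126, 136], [20, 128, 136], [21, 132, 135], [13, 234, 124], [16, 237, 140], [17, 237, 140], [14, 236, 133]]
scene 5 [0.54582505 0.00185647] [0.56193326 0.02306679] [0.5486 0.0089 0.0129] [ 0.491  -0.0357  0.08  ]
side 5 [ 0.50872809 -0.0574392 ] [ 0.52060493 -0.04584739] [-28.6526  24.9448  38.4128] [ 0.5754 -0.103   0.08  ]
[array([ 0.533, -0.084,  0.026]), array([0.507, 0.073, 0.026]), array([ 0.444, -0.016,  0.026])] [array([0.448, 0.029, 0.026]), array([ 0.571, -0.064,  0.026]), array([0.551, 0.046, 0.026])]
```

```bash
sed -i "s/(H<13)|(H>170)/(H<19)|(H>170)/" h.py
python3 - <<'E'
from h import *
a=cv2.imread('pics/a.png')[:,:,::-1].copy();b=cv2.imread('pics/b.png')[:,:,::-1].copy()
for n,im,bp in (('scene',a,(240,165,312,220)),('side',b,(185,205,285,280))):
    P=fit(n,im,'plate',.026,bp);print(n,len(P),P.min(0),P.max(0),circ(P),circ(P,.08))
o=bot.get_obs();print(o['ee_pos'],o['tcp_rot'])
from scipy.spatial.transform import Rotation as R
print(R.from_euler('xyz',o['tcp_rot'],degrees=True).as_matrix().round(3))
E
```

```text
scene 28 [ 0.44104714 -0.08232914] [0.60049632 0.07117727] [ 0.5209 -0.0054  0.0784] [ 0.5206 -0.0053  0.08  ]
side 5 [ 0.50872809 -0.0574392 ] [ 0.52060493 -0.04584739] [-28.6526  24.9448  38.4128] [ 0.5754 -0.103   0.08  ]
[ 0.14866654 -0.52935437  0.24963986] [-1.79930982e+02  9.43446789e-04  1.56883954e+01]
[[ 0.963  0.27  -0.   ]
 [ 0.27  -0.963  0.001]
 [-0.    -0.001 -1.   ]]
```

The plate is near (0.518, -0.006) and the empty mat near (0.538, 0.315). I'll push along yaw ≈ 86° with the open fingers caging the plate's near side. First I turn, then move behind the plate, high up.

Request:
play_rows(increments=[{"slide": [0,0,0],"angular": [0,0,-8],"claw": 1},{"slide": [0,0,0],"angular": [0,0,-8],"claw": 1},{"slide": [0,0,0],"angular": [0,0,-8],"claw": 1},{"slide": [0,0,0],"angular": [0,0,-8],"claw": 1},{"slide": [0,0,0],"angular": [0,0,-8],"claw": 1},{"slide": [0,0,0],"angular": [0,0,-8],"claw": 1},{"slide": [0,0,0],"angular": [0,0,-8],"claw": 1},{"slide": [0,0,0],"angular": [0,0,-8],"claw": 1}])

```text
time: 0.9
ee_pos: [0.1487, -0.5294, 0.2499]
tcp_rot: [-180.0, -0.0, 80.0]
wrist_force: [-1.2, -0.4, -0.3]
opening: 0.0854
grasp_force: 0.0
```

Request:
play_rows(increments=[{"slide": [0,0,0],"angular": [0,0,-6.5],"claw": 1},{"slide": [25,20,0],"angular": [0,0,0],"claw": 1},{"slide": [35,28,0],"angular": [0,0,0],"claw": 1},{"slide": [35,28,0],"angular": [0,0,0],"claw": 1},{"slide": [35,28,0],"angular": [0,0,0],"claw": 1},{"slide": [35,28,0],"angular": [0,0,0],"claw": 1},{"slide": [35,28,0],"angular": [0,0,0],"claw": 1},{"slide": [35,28,0],"angular": [0,0,0],"claw": 1}])

```text
time: 1.7
ee_pos: [0.3527, -0.306, 0.2501]
tcp_rot: [-180.0, -0.0, 86.2]
wrist_force: [0.8, -0.4, -0.6]
opening: 0.0854
grasp_force: 0.0
```

Request:
play_rows(increments=[{"slide": [35,28,0],"angular": [0,0,0],"claw": 1},{"slide": [35,28,0],"angular": [0,0,0],"claw": 1},{"slide": [35,28,0],"angular": [0,0,0],"claw": 1},{"slide": [35,28,0],"angular": [0,0,0],"claw": 1},{"slide": [25,20,0],"angular": [0,0,0],"claw": 1},{"slide": [0,0,0],"angular": [0,0,0],"claw": 1},{"slide": [0,0,0],"angular": [0,0,0],"claw": 1}])

```text
time: 2.4
ee_pos: [0.4947, -0.1511, 0.2497]
tcp_rot: [-179.9, -0.0, 86.3]
wrist_force: [-0.8, 0.1, 0.6]
opening: 0.0855
grasp_force: 0.0
```

```bash
python3 - <<'E'
from h import *
o=bot.get_obs();print(o['time'],o['ee_pos'],o['tcp_rot'])
snap('wrist','w.png')
c=bot.camera_info('wrist');R=np.array(c['R']);print(R.round(2),-R.T@c['t'])
E
```

```text
2.4 [ 0.49470803 -0.15112263  0.24974747] [-1.79931875e+02 -4.72689160e-03  8.62859213e+01]
[[ 1.   -0.07 -0.  ]
 [-0.06 -0.94  0.33]
 [-0.02 -0.33 -0.95]] [ 0.49988537 -0.06676975  0.3723147 ]
```

View pics/w.png

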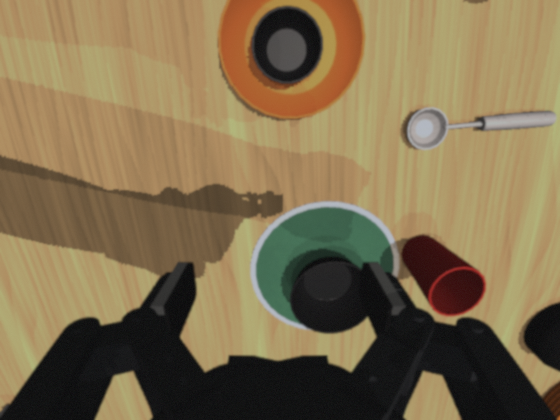

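The wrist picture shows the plate at the top (rim from about u=218 to 364, dip bowl at (287,45)), with the bowl, tumbler and spoon clear of the fingers.

```bash
python3 - <<'E'
from h import *
im=cv2.imread('pics/w.png')[:,:,::-1].copy()
P=fit('wrist',im,'plate',.026,(200,3,380,130))
hull=P[np.abs(P[:,1]-P[:,1].max())>.006]
print(len(P),circ(hull),circ(hull,.08)); print('dip',pt('wrist',287,45,.037))
E
```

```text
Traceback (most recent call last):
  File "h.py", line 17, in fit
    c=max(cv2.findContours(m,0,2)[0],key=cv2.contourArea)
ValueError: max() iterable argument is empty
```

```bash
python3 - <<'E'
from h import *
P=np.array([pt('wrist',u,v,.026)[:2] for u,v in((218,42),(364,42),(291,119),(233,90),(348,90))])
print(circ(P),circ(P,.08)); print('dip',pt('wrist',286,45,.037))
E
```

```text
[ 0.518  -0.0064  0.0785] [ 0.5181 -0.0046  0.08  ]
dip [ 0.51216719 -0.0085954   0.037     ]
```

Request:
play_rows(increments=[{"slide": [0,7,30],"angular": [0,0,0],"claw": 1},{"slide": [0,7,40],"angular": [0,0,0],"claw": 1},{"slide": [0,0,45],"angular": [0,0,0],"claw": 1},{"slide": [0,0,45],"angular": [0,0,0],"claw": 1},{"slide": [0,0,35],"angular": [0,0,0],"claw": 1},{"slide": [0,0,25],"angular": [0,0,0],"claw": 1},{"slide": [0,0,7],"angular": [0,0,0],"claw": 1},{"slide": [0,0,0],"angular": [0,0,0],"claw": 1}])

```text
time: 3.25
ee_pos: [0.5077, -0.1533, 0.023]
tcp_rot: [-179.9, -0.0, 86.1]
wrist_force: [1.0, -0.6, -1.0]
opening: 0.0856
grasp_force: 0.0
```

Request:
play_rows(increments=[{"slide": [10,0,0],"angular": [0,0,0],"claw": 1},{"slide": [12,0,0],"angular": [0,0,0],"claw": 1},{"slide": [10,0,0],"angular": [0,0,0],"claw": 1},{"slide": [8,0,0],"angular": [0,0,0],"claw": 1},{"slide": [6,0,0],"angular": [0,0,0],"claw": 1},{"slide": [4,0,0],"angular": [0,0,0],"claw": 1},{"slide": [0,0,0],"angular": [0,0,0],"claw": 1}])

```text
time: 3.95
ee_pos: [0.5119, -0.1022, 0.0233]
tcp_rot: [-180.0, -0.0, 86.2]
wrist_force: [-0.4, 0.4, 0.5]
opening: 0.0855
grasp_force: 0.0
```

```bash
python3 - <<'E'
from h import *
print(bot.get_obs()['ee_pos'])
a=snap('wrist','w2.png');b=snap('side','s2.png')
cv2.imwrite('pics/c2.png',np.hstack([cv2.resize(a,(400,300)),cv2.resize(b[150:350,130:397],(400,300))])[:,:,::-1])
E
```

```text
[ 0.51193699 -0.10216665  0.02330704]
```

View pics/c2.png

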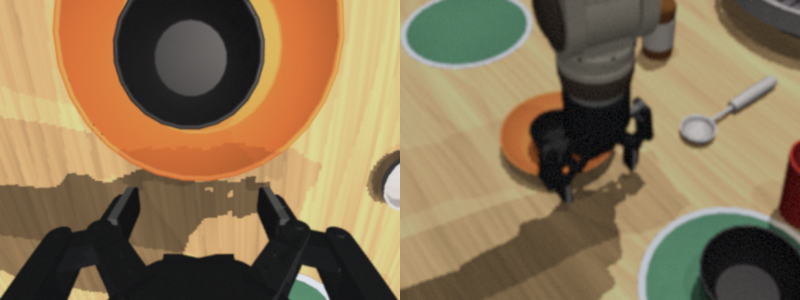

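The wrist crop shows the plate centred between the two fingers (both centres at u≈198), and the fingertips are low beside the rim. I'll push gently and stop short to look.

Request:
play_rows(increments=[{"slide": [3,0,0],"angular": [0,0,0],"claw": 1},{"slide": [4,0,0],"angular": [0,0,0],"claw": 1},{"slide": [4,0,0],"angular": [0,0,0],"claw": 1},{"slide": [4,0,0],"angular": [0,0,0],"claw": 1},{"slide": [4,0,0],"angular": [0,0,0],"claw": 1},{"slide": [4,0,0],"angular": [0,0,0],"claw": 1},{"slide": [5,0,0],"angular": [0,0,0],"claw": 1},{"slide": [6,0,0],"angular": [0,0,0],"claw": 1}])

```text
time: 4.85
ee_pos: [0.5142, -0.0687, 0.0233]
tcp_rot: [180.0, 0.0, 86.2]
wrist_force: [-1.2, -3.3, -0.4]
opening: 0.0854
grasp_force: 1.3
```

Request:
play_rows(increments=[{"slide": [7,0,0],"angular": [0,0,0],"claw": 1},{"slide": [7,0,0],"angular": [0,0,0],"claw": 1},{"slide": [7,0,0],"angular": [0,0,0],"claw": 1},{"slide": [7,0,0],"angular": [0,0,0],"claw": 1},{"slide": [6,0,0],"angular": [0,0,0],"claw": 1},{"slide": [5,0,0],"angular": [0,0,0],"claw": 1},{"slide": [4,0,0],"angular": [0,0,0],"claw": 1},{"slide": [2,0,0],"angular": [0,0,0],"claw": 1}])

```text
time: 5.65
ee_pos: [0.5172, -0.0235, 0.0233]
tcp_rot: [180.0, -0.0, 86.2]
wrist_force: [1.0, -3.0, -0.5]
opening: 0.0855
grasp_force: 1.3
```

```bash
python3 - <<'E'
from h import *
print(bot.get_obs()['ee_pos'])
a=snap('wrist','w3.png');b=snap('side','s3.png')
cv2.imwrite('pics/c3.png',np.hstack([cv2.resize(a,(400,300)),cv2.resize(b[130:330,100:367],(400,300))])[:,:,::-1])
E
```

```text
[ 0.51717428 -0.02352838  0.02330251]
```

View pics/c3.png

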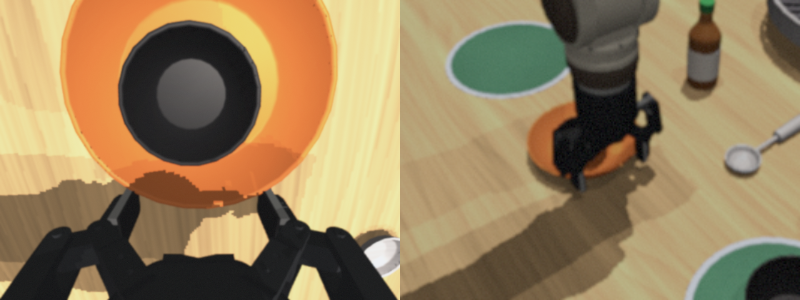

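The wrist crop shows both fingers against the rim, with the plate cradled evenly and the dip bowl still in place. I'll keep going.

Request:
play_rows(increments=[{"slide": [2,0,0],"angular": [0,0,0],"claw": 1},{"slide": [4,0,0],"angular": [0,0,0],"claw": 1},{"slide": [6,0,0],"angular": [0,0,0],"claw": 1},{"slide": [8,0,0],"angular": [0,0,0],"claw": 1},{"slide": [8,0,0],"angular": [0,0,0],"claw": 1},{"slide": [8,0,0],"angular": [0,0,0],"claw": 1},{"slide": [8,0,0],"angular": [0,0,0],"claw": 1},{"slide": [8,0,0],"angular": [0,0,0],"claw": 1}])

```text
time: 6.55
ee_pos: [0.5206, 0.0288, 0.0233]
tcp_rot: [-180.0, 0.0, 86.2]
wrist_force: [0.9, -3.4, -0.3]
opening: 0.0852
grasp_force: 1.3
```

Request:
play_rows(increments=[{"slide": [8,0,0],"angular": [0,0,0],"claw": 1},{"slide": [8,0,0],"angular": [0,0,0],"claw": 1},{"slide": [8,0,0],"angular": [0,0,0],"claw": 1},{"slide": [8,0,0],"angular": [0,0,0],"claw": 1},{"slide": [8,0,0],"angular": [0,0,0],"claw": 1},{"slide": [8,0,0],"angular": [0,0,0],"claw": 1},{"slide": [8,0,0],"angular": [0,0,0],"claw": 1},{"slide": [8,0,0],"angular": [0,0,0],"claw": 1}])

```text
time: 7.35
ee_pos: [0.5249, 0.0925, 0.0233]
tcp_rot: [-180.0, 0.0, 86.2]
wrist_force: [-0.3, -2.1, -0.2]
opening: 0.0856
grasp_force: 1.3
```

Request:
play_rows(increments=[{"slide": [8,0,0],"angular": [0,0,0],"claw": 1},{"slide": [8,0,0],"angular": [0,0,0],"claw": 1},{"slide": [8,0,0],"angular": [0,0,0],"claw": 1},{"slide": [8,0,0],"angular": [0,0,0],"claw": 1},{"slide": [8,0,0],"angular": [0,0,0],"claw": 1},{"slide": [8,0,0],"angular": [0,0,0],"claw": 1},{"slide": [8,0,0],"angular": [0,0,0],"claw": 1},{"slide": [8,0,0],"angular": [0,0,0],"claw": 1}])

```text
time: 8.15
ee_pos: [0.5292, 0.1564, 0.0233]
tcp_rot: [-180.0, 0.0, 86.2]
wrist_force: [-0.2, -3.1, 0.8]
opening: 0.0858
grasp_force: 1.4
```

Request:
play_rows(increments=[{"slide": [8,0,0],"angular": [0,0,0],"claw": 1},{"slide": [7,0,0],"angular": [0,0,0],"claw": 1},{"slide": [6,0,0],"angular": [0,0,0],"claw": 1},{"slide": [5,0,0],"angular": [0,0,0],"claw": 1},{"slide": [4,0,0],"angular": [0,0,0],"claw": 1},{"slide": [2,0,0],"angular": [0,0,0],"claw": 1},{"slide": [0,0,0],"angular": [0,0,0],"claw": 1}])

```text
time: 8.85
ee_pos: [0.5313, 0.1879, 0.0233]
tcp_rot: [-180.0, -0.0, 86.2]
wrist_force: [-0.3, -1.7, 0.9]
opening: 0.0855
grasp_force: 0.7
```

```bash
python3 - <<'E'
from h import *
print(bot.get_obs()['ee_pos'])
a=snap('wrist','w4.png');b=snap('scene','s4.png')
E
```

```text
[0.53126598 0.18791976 0.02326899]
```

View pics/w4.png

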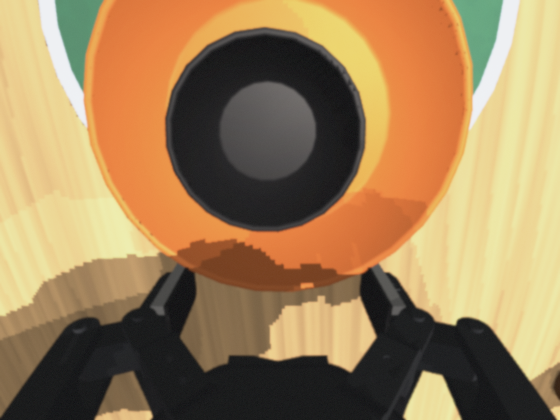

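The wrist picture shows the plate rim spanning u=86 to 473 with its bottom at (280,291). The mat border shows evenly on both sides, at about (40,0) and (517,0), and the dip bowl is at (267,130).

```bash
python3 - <<'E'
from h import *
P=np.array([pt('wrist',u,v,.026)[:2] for u,v in((86,90),(473,90),(280,291))])
print(circ(P),circ(P,.08),pt('wrist',40,1),pt('wrist',517,1),pt('wrist',85,125),pt('wrist',470,130))
print('dip',pt('wrist',267,130,.037))
E
```

```text
[0.537  0.2645 0.0777] [0.5371 0.2663 0.08  ] [0.43234582 0.32700302 0.        ] [0.64832792 0.31273781 0.        ] [0.44080096 0.27040136 0.        ] [0.63178198 0.25528744 0.        ]
dip [0.5323209  0.26399039 0.037     ]
```

Request:
play_rows(increments=[{"slide": [2,0,0],"angular": [0,0,0],"claw": 1},{"slide": [4,0,0],"angular": [0,0,0],"claw": 1},{"slide": [6,0,0],"angular": [0,0,0],"claw": 1},{"slide": [7,0,0],"angular": [0,0,0],"claw": 1},{"slide": [7,0,0],"angular": [0,0,0],"claw": 1},{"slide": [6,0,0],"angular": [0,0,0],"claw": 1},{"slide": [5,0,0],"angular": [0,0,0],"claw": 1},{"slide": [4,0,0],"angular": [0,0,0],"claw": 1}])

```text
time: 9.75
ee_pos: [0.5339, 0.2291, 0.0232]
tcp_rot: [-180.0, 0.0, 86.2]
wrist_force: [-0.3, -3.8, 0.0]
opening: 0.0854
grasp_force: 1.4
```

Request:
play_rows(increments=[{"slide": [3,0,0],"angular": [0,0,0],"claw": 1},{"slide": [3,0,0],"angular": [0,0,0],"claw": 1},{"slide": [2,0,0],"angular": [0,0,0],"claw": 1},{"slide": [0,0,0],"angular": [0,0,0],"claw": 1},{"slide": [0,0,0],"angular": [0,0,0],"claw": 1}])

```text
time: 10.25
ee_pos: [0.5345, 0.2367, 0.0233]
tcp_rot: [180.0, -0.0, 86.2]
wrist_force: [-0.0, -1.4, -0.4]
opening: 0.0855
grasp_force: 0.6
```

Request:
play_rows(increments=[{"slide": [-5,0,0],"angular": [0,0,0],"claw": 1},{"slide": [-15,0,0],"angular": [0,0,0],"claw": 1},{"slide": [-25,0,0],"angular": [0,0,0],"claw": 1},{"slide": [-30,0,-10],"angular": [0,0,0],"claw": 1},{"slide": [-30,0,-40],"angular": [0,0,0],"claw": 1},{"slide": [-25,0,-50],"angular": [0,0,0],"claw": 1},{"slide": [0,0,-50],"angular": [0,0,0],"claw": 1},{"slide": [0,0,0],"angular": [0,0,0],"claw": 1}])

```text
time: 11.05
ee_pos: [0.5282, 0.1082, 0.1755]
tcp_rot: [179.4, -0.2, 86.1]
wrist_force: [0.1, 0.1, -1.2]
opening: 0.0855
grasp_force: 0.0
```

```bash
python3 - <<'E'
from h import *
a=snap('scene','f1.png');b=snap('side','f2.png');w=snap('wrist','f3.png')
cv2.imwrite('pics/c5.png',np.hstack([cv2.resize(a[150:270,330:450],(390,390)),cv2.resize(w,(410,390))])[:,:,::-1])
E
```

```text
(no output)
```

View pics/c5.png

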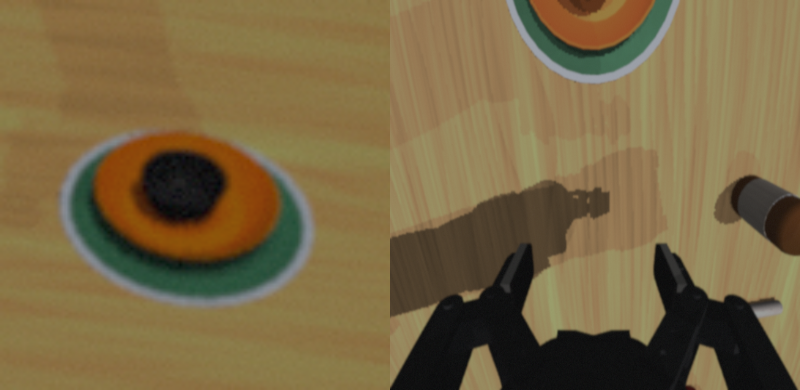

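View pics/f2.png

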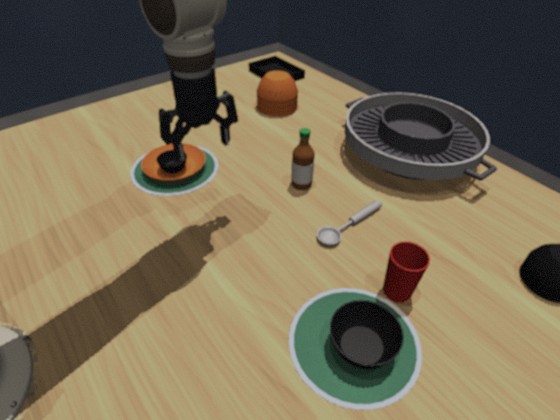

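The scene crop shows the plate on the mat with the dip bowl standing. The side view shows all the other objects where they were. I'll check the centring numerically.

```bash
python3 - <<'E'
from h import *
a=cv2.imread('pics/f1.png')[:,:,::-1].copy()
P=fit('scene',a,'plate',.026,(340,170,435,250));print(circ(P),circ(P,.08))
# outer cream border, read from crop at 3.25x
c=lambda x,y:(330+x/3.25,150+y/3.25)
M=np.array([pt('scene',*c(x,y))[:2] for x,y in((61,200),(314,230),(175,127),(205,306),(105,282),(268,163))]);print('mat',circ(M))
print('dip',pt('scene',*c(182,175),.037))
print(pt('scene',*c(93,185),.026),pt('scene',*c(282,205),.026),pt('scene',*c(180,131),.026))
E
```

```text
[0.5424 0.3107 0.0777] [0.542  0.3106 0.08  ]
mat [0.5396 0.3148 0.1107]
dip [0.53138697 0.30699889 0.037     ]
[0.54465836 0.23228396 0.026     ] [0.54321795 0.39396906 0.026     ] [0.46121626 0.30634371 0.026     ]
```

```bash
python3 -c "
from workcell import bot
print(bot.job_done())"
```

```text
the job is handed in; nothing more can be done
None
```

The plate now sits on the empty mat, about 2–4 mm off centre by my camera measurement. The dip bowl is still standing in it, about 11 mm off the plate's centre by the last look. The other objects look unmoved, and the job was handed in at about 11 s.

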